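# Swing the wet panel stack over the dryer with the tilt tiller

### The arm

A 6-joint arm with a two-finger parallel gripper is mounted at the origin on the work surface. World frame = base frame: x ahead of the robot, y to its left, z up, the work surface at z = 0. Lengths are in m, angles in rad, forces in N, time in s.
With the tool pointing down it reaches from about 0.375 to 0.9 m from the base axis. Payload 3.1 kg.
Tool frame: the origin (TCP) lies midway between the tips of the shut fingers; the grasp point (between the pads) lies 19 mm behind it (manip.pinch_z is the distance from the TCP to the grasp point, in m); z points along the fingers, y is the line along which they close (so a half turn about z gives the same grasp; the last joint's range is limited). The gripper opens to 85 mm and grips with 20 to 120 N. Pads are 22 mm wide; open, the fingers measure 114 mm over their backs; the gripper's body (76 mm by 85 mm) begins 54 mm behind the grasp point. The pads swing forward as they close: fully open they stand 13 mm farther back than shut.
Start: joints at [0.952, 0.527, 1.433, -0, 1.181, -0.178], TCP at [0.267, 0.565, 0.231] pointing down, gripper open.
Joint ranges: [-3.08, 3.08], [-0.75, 2.2], [0.22, 2.44], [-1.43, 4.57], [0, 2.65], [-2.85, 2.85]. Speed limits (rad/s): [2.79, 2.79, 3.14, 3.14, 3.14, 3.14].

### API

Orientations are given as a unit quaternion [x, y, z, w].
In Python, from station import manip, viewer, ticket gives the robot as it stands.
- The arm moves only by the shell command python3 -m creep 'ROWS' [FORCE]. ROWS is JSON, a list of rows, each an object with "slide": the shift along the tool's x, y, z in cm, a list of three; "angular": the turn, a rotation vector about the tool's x, y, z in rad, a list of three; "claw": the opening, from -1 (shut) to 1 (fully open). A call has 1 to 10 rows; each row shifts and turns the commanded pose from where the row before left it, along the tool's axes as they then stand; what a row does not reach is not made up. A row lasts 1/12 s, in which the tool goes at most 41.7 mm and 7.16 degrees, less where a joint would pass 70% of its speed; a pose out of reach is approached as far as the arm can. A call with a gripper value outside its range is refused whole. The fingers move at their own pace and stop on an object; FORCE is the grip in N (left out, the last holds). Time passes only in rows, so rows that do not move let the fingers close. It gives the time, the measured TCP pose, the force, the opening and the grip force at its end, in the units of the state.
- manip.sense(): the state, without advancing time (a new reading comes with each control period).
- viewer.snapshot(name): name is "side" or "top" or "wrist"; returns the picture (420x560x3 uint8, blue, green, red); there is no depth.
- viewer.calibration(name): a dict with "fov_y" (degrees; the focal length in pixels is half the picture's height over the tangent of half this angle, whatever the lens; pixels are square), "cx", "cy" (the principal point, pixels), "k1" (the pictures are not rectified: a ray, as slopes to the right and down, at radius r is drawn at 1 + k1 r^2 times it, then the intrinsics apply), "T" (4x4, takes a point from camera to world coordinates); the wrist camera has in their place "tool_from_camera" (4x4, takes a point from camera to tool coordinates, whose origin is the TCP and whose axes are the flange's). Camera axes: x right, y up, looking along -z (the intrinsics and any distortion apply to the point x, -y, -z); pixel columns grow to the right and rows downward; lengths in m; the calibration is good to about 2 mm. A picture is of the moment at which its call begins: read the wrist's pose just before it. calibration takes no time and is no camera call.
- ticket.sign_off(): hands the job in; it is judged then, once.
The state is a dict: "t": time; "q": joint angles; "qd": joint speeds; "tau": joint torques, N m; "tcp_pos": TCP position; "tool_rot": TCP orientation; "force": force on the tool from outside, world axes, zero at the start; "ft_torque": the same for the moment, N m; "finger_gap": opening from 0.0 (shut) to 1.0 (fully open); "gripper_force": force on a finger pad.
Only numpy, scipy, OpenCV 4.12 (cv2) and the standard library are available. Lean on these libraries where they do the work, as an engineer would, in place of code of your own. Each camera call takes 0.05 s, during which the arm holds its last target. There are 200 camera calls.

### The job

The edges of the panels on the swing boom are still wet, so do not touch the boom or the panels: move the tiller, which leans the boom's post so that the boom swings by its own weight. Swing the stack round until it is centred over the warm-air dryer and bring it to rest there without letting the boom run into its rubber buffers at either end, then let go of the tiller and leave everything still. Leave the jar, cup and block alone.

Things in the scene. Friction and masses are not known exactly. Their poses are not given: they have to be found in the camera images.
- base: Fixed dark steel foot plate of the boom, 200 x 150 x 20 mm. Origin on the table under the post (the swing axis). Its x axis points away from the tiller, z up. Boom angle: yaw of the boom relative to the base, 0 along the base's x, positive counter-clockwise from above. Rubber buffers stop the boom at +1.3 and -1.3 rad; it must stay within +-1.25.
- boom: Heavy boom: hub, aluminium arm and, clamped with its centre 220 mm from the swing axis, a stack of four 150 mm square wooden panels with wet black edges; 108 to 230 mm above the table. Origin on the swing axis, x axis along the arm to the stack. About 2.0 kg (0.8 to 1.4 times), centre of mass 170 mm and radius of gyration 196 mm from the axis; dry friction about 0.007 N m, hardly any damping.
- dryer: Low white warm-air dryer, 190 x 190 x 50 mm with a dark slatted grille on top, fixed, on a flat bracket that runs to the boom's foot. Origin on the table at the swing axis (same spot as the base's); its x axis points to the dryer's centre, 220 mm out, so the stack is centred over it when the boom's yaw equals the dryer's yaw.
- tiller (a joint): Angle (rad) of the steel tiller on the robot's side of the foot; 0 at the start, post plumb; range +-0.7. Positive: clockwise from above, grip moving to the base's +y. The post leans sideways 0.045 x this angle, to the grip's side, and the boom accelerates to that side at about 2.0 rad/s2 per rad x cos(boom angle), less friction. Stays where left (about 5 N to move).
- grip (a point): Centre of the tiller's upright round black grip, 32 mm diameter, spanning 48 to 113 mm above the table, this point at 90 mm; free to be pinched from above.
- tiller_pivot (a point): Point on the tiller's upright turning axis, at 90 mm height; the grip circles it at 100 mm radius and lies on the base's -x side of it at tiller 0. While the tiller is within about 0.03 rad of 0, friction keeps a resting boom at rest.
- paint_jar: Closed jar, 64 mm across, 85 mm high, a bystander; origin at its underside.
- pen_cup: White cup, 72 mm across, 95 mm high, a bystander; origin at its underside.
- spacer_block: Dark wooden block 90 x 60 x 35 mm, a bystander; origin at its underside.

How it is judged:
On the way:
1. the stack stands still, centred over the dryer (angle between the x axis of boom and the x axis of dryer, either way round below 0.11 rad and angular speed of boom below 0.06 rad/s), for 1 s.
At the end, for the whole second after the job is handed in: The boom rests within 0.11 rad of the dryer's direction (stack centred over it to about 25 mm), turning slower than 0.06 rad/s, with the tiller let go (all of step 1); the robot touches nothing.
It fails at once if the boom runs into a buffer (beyond 1.27 rad either way) (angle between the x axis of boom and the x axis of base, either way round above 1.27 rad).
It fails at once if the robot touches the boom or the wet panels (contact force between any of the arm, the fingers and boom above 0.5 N).
It fails at once if a bystander is disturbed (distance of any of paint_jar, pen_cup, spacer_block from where it was at the start of the episode above 0.03 m).
It also fails if it takes over 51 s, if anything falls off the work surface, if the arm or the gripper's body presses on something with over 40 N, if the wrist force passes 120 N, or if a joint passes its speed limit or range.

## Working session

There is one attempt and no reset: what is moved stays moved. The work goes in short steps, Python scripts to look and compute and a shell command to move; the robot and the scene stay as the last step left them, time stands still between calls to the robot, and variables do not carry over. Pictures are saved under pics/ and viewed, at most 10 in all, crops included, and the job is handed in when it is done.

```bash
ls; mkdir -p pics
python3 - <<'E'
from station import manip, viewer
import cv2, numpy as np
s=manip.sense();print(s['t'],s['tcp_pos'],s['tool_rot'],s['finger_gap'],manip.pinch_z)
for n in ['top','side']:
    cv2.imwrite(f'pics/{n}0.png',viewer.snapshot(n));print(n,viewer.calibration(n))
print(viewer.calibration('wrist'))
E
```

```text
pics
0.0 [0.26620981 0.56467516 0.23035022] [ 2.18605220e-01  9.75812787e-01 -9.95064823e-04 -4.15770583e-04] 1.0002291126637928 0.0187
top {'fov_y': 46.678894142537445, 'cx': 277.3705359156274, 'cy': 206.52128688307047, 'k1': -0.06236745758833583, 'T': array([[ 0.02113851,  0.99438469, -0.10369303,  0.35436544],
       [-0.99976874,  0.02143455,  0.00174141, -0.01980652],
       [ 0.00395424,  0.10363224,  0.99460782,  1.3538556 ],
       [ 0.        ,  0.        ,  0.        ,  1.        ]])}
side {'fov_y': 55.702837460545524, 'cx': 280.1091010119861, 'cy': 206.99944124035434, 'k1': -0.03629413363067593, 'T': array([[ 0.8780836 ,  0.33444159, -0.34222509,  0.12395545],
       [-0.47846252,  0.6234373 , -0.61838462, -0.65750326],
       [ 0.00654235,  0.70673527,  0.70744784,  0.84824352],
       [ 0.        ,  0.        ,  0.        ,  1.        ]])}
{'fov_y': 58.97059020498297, 'cx': 275.00171809339577, 'cy': 208.05920856489792, 'k1': -0.05204694126484336, 'tool_from_camera': array([[ 1.03256084e-03,  9.62107084e-01,  2.72669933e-01,
         6.84721197e-02],
       [ 9.99999465e-01, -1.01133279e-03, -2.18395321e-04,
        -2.28236290e-04],
       [ 6.56403592e-05,  2.72670013e-01, -9.62107613e-01,
        -1.43687355e-01],
       [ 0.00000000e+00,  0.00000000e+00,  0.00000000e+00,
         1.00000000e+00]])}
```

View pics/top0.png

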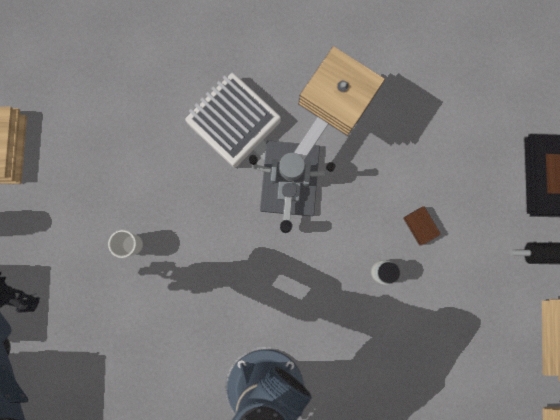

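View pics/side0.png

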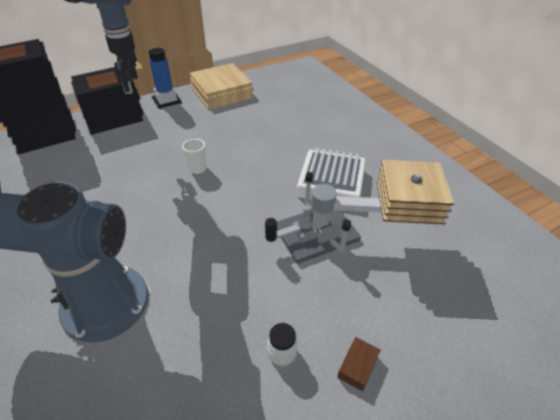

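The top view shows the grip at about (286,226), the hub at (291,165), the stack knob at (343,87) and the dryer centre at (233,119). The side view agrees; the jar, cup and block are all clear of the tiller.

```bash
cat > h.py <<'E'
from station import manip, viewer
import cv2, numpy as np
def cal(n):
    c=viewer.calibration(n); f=210/np.tan(np.radians(c['fov_y']/2))
    return c,np.array([[f,0,c['cx']],[0,f,c['cy']],[0,0,1]]),np.array([c['k1'],0,0,0,0.])
def px2w(n,uv,z):
    c,K,d=cal(n)
    p=cv2.undistortPoints(np.array(uv,float).reshape(-1,1,2),K,d)[:,0]  # k1 model
    r=np.c_[p[:,0],-p[:,1],-np.ones(len(p))]@c['T'][:3,:3].T; o=c['T'][:3,3]
    return (o+r*((z-o[2])/r[:,2])[:,None])[:,:2]
def wood(img):
    h=cv2.cvtColor(img,cv2.COLOR_BGR2HSV)
    m=cv2.inRange(h,(8,70,110),(28,255,255)); m[:, :180]=0; m[:,450:]=0; m[210:]=0
    m=cv2.morphologyEx(m,cv2.MORPH_OPEN,np.ones((3,3)))
    return m
E
python3 - <<'E'
from h import *
im=cv2.imread('pics/top0.png')
print('grip',px2w('top',[(286,226)],.113),'hub',px2w('top',[(291,163)],.2),'knob',px2w('top',[(343,86)],.24))
print('dryer',px2w('top',[(233,74),(280,115),(234,163),(187,119)],.05))
print('base',px2w('top',[(267,142),(324,145),(318,215),(261,212)],.02))
print('side grip',px2w('side',[(271,224)],.113),'jar etc',px2w('top',[(386,272),(122,243),(422,226)],.08))
m=wood(im);c=max(cv2.findContours(m,0,2)[0],key=cv2.contourArea);print(cv2.contourArea(c),cv2.minAreaRect(c))
s=im[60:250,170:400];cv2.imwrite('pics/c1.png',cv2.resize(s,None,fx=3,fy=3,interpolation=2))
E
```

```text
grip [[ 0.43421419 -0.04506414]] hub [[ 0.58069746 -0.05240785]] knob [[ 0.76163405 -0.17153963]]
dryer [[ 0.85876189  0.10934834]
 [ 0.74378124 -0.02397222]
 [ 0.6067762   0.09839605]
 [ 0.72727999  0.23192236]]
base [[ 0.67420847  0.01069423]
 [ 0.66925789 -0.14891594]
 [ 0.47237674 -0.13445283]
 [ 0.47729947  0.02258146]]
side grip [[ 0.43066666 -0.05693559]] jar etc [[ 0.32159324 -0.30895876]
 [ 0.38210543  0.38377362]
 [ 0.44373172 -0.4046694 ]]
4026.0 ((339.9002380371094, 89.9344482421875), (62.2242431640625, 68.43234252929688), 33.31062698364258)
```

View pics/c1.png

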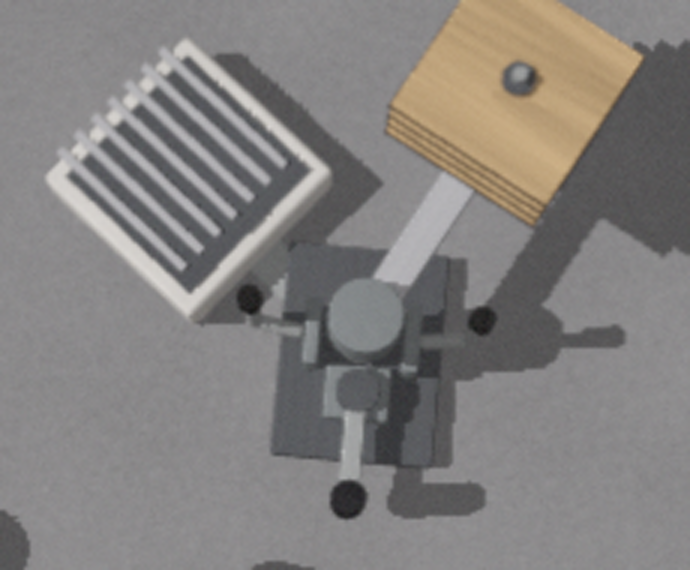

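```bash
python3 -m creep '[{"slide":[-2,-2.4,0],"angular":[0,0,0],"claw":1},{"slide":[-2,-2.4,0],"angular":[0,0,0],"claw":1},{"slide":[-2,-2.4,0],"angular":[0,0,0],"claw":1},{"slide":[-2,-2.4,0],"angular":[0,0,0],"claw":1},{"slide":[-2,-2.4,0],"angular":[0,0,0],"claw":1},{"slide":[-2,-2.4,0],"angular":[0,0,0],"claw":1},{"slide":[-2,-2.4,0],"angular":[0,0,0],"claw":1},{"slide":[-2,-2.4,0],"angular":[0,0,0],"claw":1},{"slide":[-2,-2.4,0],"angular":[0,0,0],"claw":1},{"slide":[-2,-2.4,0],"angular":[0,0,0],"claw":1}]'
python3 -m creep '[{"slide":[-2,-2.4,0],"angular":[0,0,0],"claw":1},{"slide":[-2,-2.4,0],"angular":[0,0,0],"claw":1},{"slide":[-2,-2.4,0],"angular":[0,0,0],"claw":1},{"slide":[-2,-2.4,0],"angular":[0,0,0],"claw":1},{"slide":[-2,-2.4,0],"angular":[0,0,0],"claw":1},{"slide":[-2,-2.4,0],"angular":[0,0,0],"claw":1},{"slide":[0,0,0],"angular":[0,0,-0.12],"claw":1},{"slide":[0,0,0],"angular":[0,0,-0.12],"claw":1},{"slide":[0,0,0],"angular":[0,0,-0.12],"claw":1},{"slide":[0,0,0],"angular":[0,0,0],"claw":1}]'
python3 - <<'E'
from h import *
s=manip.sense();print(s['t'],s['tcp_pos'],s['tool_rot'])
cv2.imwrite('pics/w1.png',viewer.snapshot('wrist'))
E
```

```text
t: 0.93
tcp_pos: [0.3449, 0.2614, 0.2311]
tool_rot: [0.218, 0.976, -0.0, -0.0]
force: [0.6, 0.3, 0.3]
finger_gap: 0.996
gripper_force: 0.0
t: 1.77
tcp_pos: [0.392, 0.0811, 0.2311]
tool_rot: [0.04, 0.999, 0.0, -0.0]
force: [0.7, 0.4, -0.0]
finger_gap: 0.998
gripper_force: 0.0
1.7667 [0.39196992 0.08105739 0.23111487] [ 3.99146813e-02  9.99203027e-01  1.13713081e-05 -3.59291241e-04]
```

View pics/w1.png

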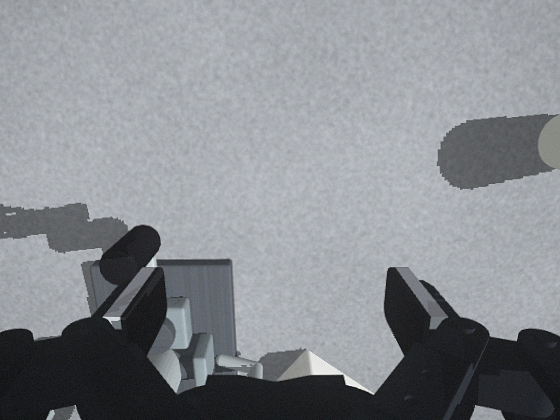

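The wrist view shows the black grip as an upright cylinder leaning away from the camera: lower end near (145,241), top near (118,266).

```bash
cat >> h.py <<'E'
from scipy.spatial.transform import Rotation as R
def wrist2w(s,uv,z):
    c,K,d=cal('wrist'); T=np.eye(4);T[:3,:3]=R.from_quat(s['tool_rot']).as_matrix();T[:3,3]=s['tcp_pos'];T=T@c['tool_from_camera']
    p=cv2.undistortPoints(np.array(uv,float).reshape(-1,1,2),K,d)[:,0]
    r=np.c_[p[:,0],-p[:,1],-np.ones(len(p))]@T[:3,:3].T; o=T[:3,3]
    return (o+r*((z-o[2])/r[:,2])[:,None])[:,:2]
E
python3 - <<'E'
from h import *
s=manip.sense()
print(wrist2w(s,[(118,266)],.113),wrist2w(s,[(145,241)],.048))
im=cv2.imread('pics/top0.png')
m=(im[212:240,272:300].max(2)<45).astype(np.uint8);M=cv2.moments(m,True);print(M['m00'],M['m10']/M['m00']+272,M['m01']/M['m00']+212)
g=px2w('top',[(M['m10']/M['m00']+272,M['m01']/M['m00']+212)],.108)[0];print(g)
Rm=R.from_quat(s['tool_rot']).as_matrix();print(Rm.T@(np.r_[g,.071]-s['tcp_pos'])*100)
E
```

```text
[[ 0.43389666 -0.04474867]] [[ 0.43782919 -0.04617873]]
37.0 286.6216216216216 225.8918918918919
[ 0.43484737 -0.04675395]
[ -5.35509498 -12.39703942  16.01051348]
```

```bash
python3 -m creep '[{"slide":[-1.35,-3.1,0],"angular":[0,0,0],"claw":1},{"slide":[-1.35,-3.1,0],"angular":[0,0,0],"claw":1},{"slide":[-1.35,-3.1,0],"angular":[0,0,0],"claw":1},{"slide":[-1.3,-3.0,0],"angular":[0,0,0],"claw":1},{"slide":[0,0,3.2],"angular":[0,0,0],"claw":1},{"slide":[0,0,3.2],"angular":[0,0,0],"claw":1},{"slide":[0,0,0],"angular":[0,0,0],"claw":1}]'
python3 - <<'E'
from h import *
s=manip.sense();print(s['t'],s['tcp_pos'],s['tool_rot'])
cv2.imwrite('pics/w2.png',viewer.snapshot('wrist'))
im=viewer.snapshot('top');cv2.imwrite('pics/t2.png',im)
E
```

```text
t: 2.4
tcp_pos: [0.4322, -0.0447, 0.1632]
tool_rot: [0.042, 0.999, 0.002, -0.005]
force: [-0.9, 0.4, -1.4]
finger_gap: 1.003
gripper_force: 0.0
2.4 [ 0.43218746 -0.04474539  0.16321603] [ 0.04240157  0.99908534  0.00172479 -0.00525499]
```

View pics/w2.png

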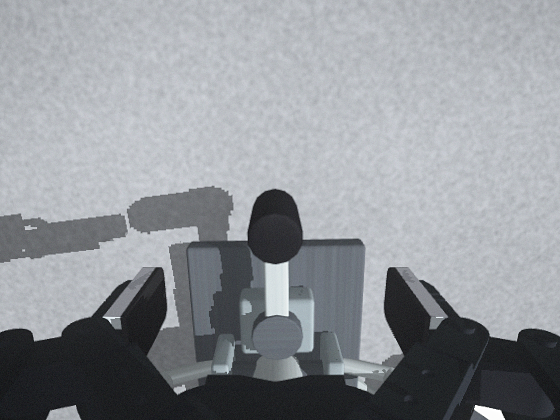

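View pics/t2.png

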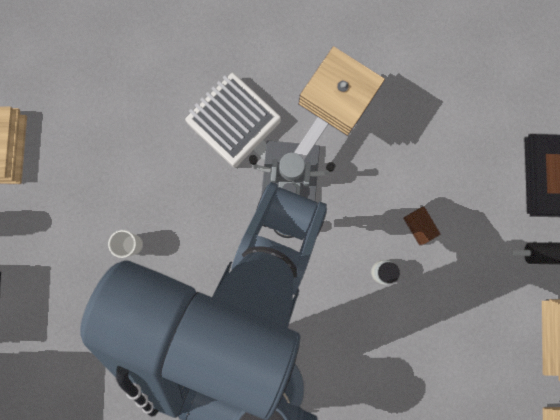

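The fingers straddle the grip (top at (275,240) in the wrist view). In the top view the stack (knob at (343,87)) and dryer are unobstructed, so I can track the boom with that camera.

```bash
cat >> h.py <<'E'
HUB=px2w('top',[(291.3,163.5)],.2)[0]; YB=-.066
_t=None
def boom():
    s=manip.sense(); im=viewer.snapshot('top')
    h=cv2.cvtColor(im,cv2.COLOR_BGR2HSV)
    m=wood(im); c=max(cv2.findContours(m,0,2)[0],key=cv2.contourArea)
    x,y,w,hh=cv2.boundingRect(c); box=np.zeros_like(m); cv2.fillConvexPoly(box,cv2.convexHull(c),1)
    k=((h[...,1]<60)&(cv2.erode(box,np.ones((15,15)))>0)).astype(np.uint8)   # grey knob on wood
    M=cv2.moments(k,True)
    kn=px2w('top',[(M['m10']/M['m00'],M['m01']/M['m00'])],.24)[0] if M['m00'] else None
    d=kn-HUB
    return s['t'],np.arctan2(d[1],d[0])-YB,np.hypot(*d),M['m00'],s
E
python3 - <<'E'
from h import *
t,a,r,n,s=boom();print(t,a,r,n,HUB)
g=wrist2w(s,[(275,240)],.113);print(g)
Rm=R.from_quat(s['tool_rot']).as_matrix();print(s['tcp_pos'],Rm.T@(np.r_[g[0],.071]-s['tcp_pos'])*100)
E
```

```text
2.5 -0.5035247863142038 0.2168514910227689 100.0 [ 0.57949088 -0.05315198]
[[ 0.44056583 -0.04575797]]
[ 0.43465183 -0.04494262  0.16674078] [-0.63045702 -0.04283682  9.57183726]
```

```bash
python3 -m creep '[{"slide":[-0.1,0,3.2],"angular":[0,0,0],"claw":1},{"slide":[-0.1,0,3.2],"angular":[0,0,0],"claw":1},{"slide":[0,0,3],"angular":[0,0,0],"claw":0.4},{"slide":[0,0,0],"angular":[0,0,0],"claw":-0.2},{"slide":[0,0,0],"angular":[0,0,0],"claw":-0.6},{"slide":[0,0,0],"angular":[0,0,0],"claw":-1},{"slide":[0,0,0],"angular":[0,0,0],"claw":-1},{"slide":[0,0,0],"angular":[0,0,0],"claw":-1}]' 40
python3 -c "
from h import *
t,a,r,n,s=boom();print(t,a,r,s['tcp_pos'],s['tool_rot'],s['gripper_force'])"
```

```text
t: 3.22
tcp_pos: [0.4392, -0.0459, 0.0757]
tool_rot: [0.04, 0.999, -0.001, 0.003]
force: [0.8, 2.5, 7.9]
finger_gap: 0.361
gripper_force: 39.9
3.2167 -0.5040118828745976 0.21686349839486288 [ 0.43920189 -0.04587511  0.07567481] [ 4.01501481e-02  9.99190212e-01 -7.01410693e-04  2.52847651e-03] 39.90099906921387
```

```bash
python3 -m creep '[{"slide":[-0.04,0.9,0],"angular":[0,0,0],"claw":-1},{"slide":[-0.12,0.9,0],"angular":[0,0,0],"claw":-1},{"slide":[0,0,0],"angular":[0,0,0],"claw":-1},{"slide":[0,0,0],"angular":[0,0,0],"claw":-1},{"slide":[0,0,0],"angular":[0,0,0],"claw":-1},{"slide":[0,0,0],"angular":[0,0,0],"claw":-1},{"slide":[0,0,0],"angular":[0,0,0],"claw":-1},{"slide":[0,0,0],"angular":[0,0,0],"claw":-1}]'
cat > m.py <<'E'
from h import *
z=np.array([.4392,-.0459])
a=boom(); b=boom() ; c=boom();
for p in (a,b,c): print(round(p[0],3),round(p[1],4),round(p[2],4))
d=c[4]['tcp_pos'][:2]-z; print('v',(c[1]-a[1])/(c[0]-a[0]),'tiller mm along y',1000*(d@[np.cos(1.49),np.sin(1.49)]),'x',1000*(d@[np.sin(1.49),-np.cos(1.49)]),c[4]['force'])
E
python3 m.py
```

```text
t: 3.93
tcp_pos: [0.4393, -0.0279, 0.0755]
tool_rot: [0.042, 0.999, -0.0, -0.0]
force: [-5.4, -2.1, 11.3]
finger_gap: 0.366
gripper_force: 40.9
3.933 -0.4582 0.2172
3.983 -0.4487 0.2169
4.033 -0.4412 0.2166
v 0.17077551444834643 tiller mm along y 17.95174967375359 x -1.3557044283939879 [-5.41881261 -2.05193641 11.002636  ]
```

```bash
python3 -m creep '[{"slide":[0,0,0],"angular":[0,0,0],"claw":-1},{"slide":[0,0,0],"angular":[0,0,0],"claw":-1},{"slide":[0,0,0],"angular":[0,0,0],"claw":-1},{"slide":[0,0,0],"angular":[0,0,0],"claw":-1},{"slide":[0,0,0],"angular":[0,0,0],"claw":-1},{"slide":[0,-0.6,0],"angular":[0,0,0],"claw":-1},{"slide":[0.12,-0.7,0],"angular":[0,0,0],"claw":-1},{"slide":[0,0,0],"angular":[0,0,0],"claw":-1}]'
python3 m.py
```

```text
t: 4.75
tcp_pos: [0.436, -0.0397, 0.0753]
tool_rot: [0.04, 0.999, 0.001, -0.002]
force: [-5.2, 2.7, 11.9]
finger_gap: 0.363
gripper_force: 41.2
4.75 -0.2645 0.2168
4.8 -0.2499 0.2167
4.85 -0.2327 0.2171
v 0.3185733828310866 tiller mm along y 5.926813037522082 x -3.72259795961156 [-5.05246779  2.30294455 11.70337954]
```

```bash
python3 -m creep '[{"slide":[0,0,0],"angular":[0,0,0],"claw":-1},{"slide":[0,0,0],"angular":[0,0,0],"claw":-1},{"slide":[0,0,0],"angular":[0,0,0],"claw":-1},{"slide":[0,0,0],"angular":[0,0,0],"claw":-1},{"slide":[0,0,0],"angular":[0,0,0],"claw":-1},{"slide":[0,0,0],"angular":[0,0,0],"claw":-1},{"slide":[0,0,0],"angular":[0,0,0],"claw":-1},{"slide":[0,0,0],"angular":[0,0,0],"claw":-1},{"slide":[0,0,0],"angular":[0,0,0],"claw":-1}]'
python3 m.py
```

```text
t: 5.65
tcp_pos: [0.436, -0.0397, 0.0753]
tool_rot: [0.04, 0.999, 0.0, -0.002]
force: [-5.5, 2.1, 12.0]
finger_gap: 0.366
gripper_force: 41.2
5.65 0.0231 0.2168
5.7 0.0386 0.2166
5.75 0.0558 0.2165
v 0.3272760793335034 tiller mm along y 5.9399394250141135 x -3.7142536548373264 [-4.76516229  2.26641352 12.21968441]
```

```bash
python3 -m creep '[{"slide":[0,0,0],"angular":[0,0,0],"claw":-1},{"slide":[0,0,0],"angular":[0,0,0],"claw":-1},{"slide":[0,0,0],"angular":[0,0,0],"claw":-1},{"slide":[0,0,0],"angular":[0,0,0],"claw":-1},{"slide":[0,0,0],"angular":[0,0,0],"claw":-1},{"slide":[0,-0.3,0],"angular":[0,0,0],"claw":-1},{"slide":[0,-0.3,0],"angular":[0,0,0],"claw":-1},{"slide":[0,0,0],"angular":[0,0,0],"claw":-1},{"slide":[0,0,0],"angular":[0,0,0],"claw":-1},{"slide":[0,0,0],"angular":[0,0,0],"claw":-1}]'
python3 m.py
```

```text
t: 6.63
tcp_pos: [0.4349, -0.0445, 0.0753]
tool_rot: [0.039, 0.999, 0.001, -0.002]
force: [-4.1, 7.6, 12.7]
finger_gap: 0.364
gripper_force: 41.4
6.633 0.3567 0.2164
6.683 0.3723 0.2164
6.733 0.3896 0.2162
v 0.3286294508518101 tiller mm along y 1.1011401986969422 x -4.420602603297532 [-3.81015992  7.35443687 12.86546229]
```

```bash
python3 -m creep '[{"slide":[0,-0.4,0],"angular":[0,0,0],"claw":-1},{"slide":[0,0,0],"angular":[0,0,0],"claw":-1},{"slide":[0,0,0],"angular":[0,0,0],"claw":-1},{"slide":[0,0,0],"angular":[0,0,0],"claw":-1},{"slide":[0,0,0],"angular":[0,0,0],"claw":-1},{"slide":[0,0,0],"angular":[0,0,0],"claw":-1}]'
python3 m.py
```

```text
t: 7.28
tcp_pos: [0.4341, -0.048, 0.0753]
tool_rot: [0.039, 0.999, 0.001, -0.003]
force: [-3.5, 9.7, 11.9]
finger_gap: 0.367
gripper_force: 41.5
7.283 0.5489 0.216
7.333 0.5616 0.216
7.383 0.5749 0.2159
v 0.2601423475169892 tiller mm along y -2.5463192063021 x -4.911633136733638 [-4.58910115  9.05626992 13.6468843 ]
```

```bash
python3 -m creep '[{"slide":[0,0,0],"angular":[0,0,0],"claw":-1},{"slide":[0,0,0],"angular":[0,0,0],"claw":-1},{"slide":[0,0,0],"angular":[0,0,0],"claw":-1},{"slide":[0,0,0],"angular":[0,0,0],"claw":-1},{"slide":[0,0,0],"angular":[0,0,0],"claw":-1},{"slide":[0,0,0],"angular":[0,0,0],"claw":-1},{"slide":[0,0,0],"angular":[0,0,0],"claw":-1},{"slide":[0,0,0],"angular":[0,0,0],"claw":-1}]'
python3 m.py
```

```text
t: 8.1
tcp_pos: [0.4341, -0.0481, 0.0753]
tool_rot: [0.039, 0.999, 0.001, -0.003]
force: [-4.3, 8.7, 13.2]
finger_gap: 0.364
gripper_force: 41.5
8.1 0.7182 0.2158
8.15 0.7279 0.2158
8.2 0.7363 0.2156
v 0.18068618173702042 tiller mm along y -2.55888389748768 x -4.911153252059756 [-5.21696631  9.23246054 12.95753706]
```

```bash
python3 -m creep '[{"slide":[0,-0.2,0],"angular":[0,0,0],"claw":-1},{"slide":[0,0,0],"angular":[0,0,0],"claw":-1},{"slide":[0,0,0],"angular":[0,0,0],"claw":-1},{"slide":[0,0,0],"angular":[0,0,0],"claw":-1},{"slide":[0,0,0],"angular":[0,0,0],"claw":-1},{"slide":[0,0,0],"angular":[0,0,0],"claw":-1},{"slide":[0,0,0],"angular":[0,0,0],"claw":-1},{"slide":[0,0,0],"angular":[0,0,0],"claw":-1},{"slide":[0,0,0],"angular":[0,0,0],"claw":-1},{"slide":[0,0,0],"angular":[0,0,0],"claw":-1}]'
python3 m.py
```

```text
t: 9.08
tcp_pos: [0.4337, -0.0497, 0.0752]
tool_rot: [0.039, 0.999, 0.002, -0.003]
force: [-4.1, 9.9, 12.9]
finger_gap: 0.363
gripper_force: 41.7
9.083 0.8141 0.2157
9.133 0.8153 0.2154
9.183 0.8155 0.2155
v 0.0131525486641793 tiller mm along y -4.223217345004319 x -5.192309822041602 [-4.06530045  9.50987967 13.64839459]
```

```bash
python3 -m creep '[{"slide":[0,0.4,0],"angular":[0,0,0],"claw":-1},{"slide":[0,0,0],"angular":[0,0,0],"claw":-1},{"slide":[0,0,0],"angular":[0,0,0],"claw":-1},{"slide":[0,0,0],"angular":[0,0,0],"claw":-1},{"slide":[0,0,0],"angular":[0,0,0],"claw":-1}]'
python3 m.py; python3 -c "
from h import *
# dryer top outline from the first picture, rectangle fit in world
im=cv2.imread('pics/top0.png');h=cv2.cvtColor(im,cv2.COLOR_BGR2HSV)
m=((h[...,1]<40)&(h[...,2]>165)).astype(np.uint8);m[:,:180]=0;m[:,282:]=0;m[:65]=0;m[170:]=0
c=np.vstack(cv2.findContours(m,0,1)[0])[:,0];w=px2w('top',c,.05).astype(np.float32)
r=cv2.minAreaRect(w);print(r);d=np.array(r[0])-HUB;print(np.hypot(*d),np.arctan2(d[1],d[0])-YB)
t=viewer.snapshot('top');cv2.imwrite('pics/c9.png',cv2.resize(t[40:260,150:430],None,fx=2.5,fy=2.5))"
```

```text
t: 9.65
tcp_pos: [0.4336, -0.0471, 0.0752]
tool_rot: [0.041, 0.999, 0.001, -0.003]
force: [-7.6, 1.3, 13.5]
finger_gap: 0.366
gripper_force: 41.7
9.65 0.8178 0.2154
9.7 0.8184 0.2154
9.75 0.8181 0.2155
v 0.002373689974302104 tiller mm along y -1.6532384321100924 x -5.490737627103648 [-6.6465986   1.14456593 13.34737111]
((0.7349643707275391, 0.1126488447189331), (0.1940934658050537, 0.19024160504341125), 47.63844299316406)
0.22729258811452013 0.8835320078943665
```

View pics/c9.png

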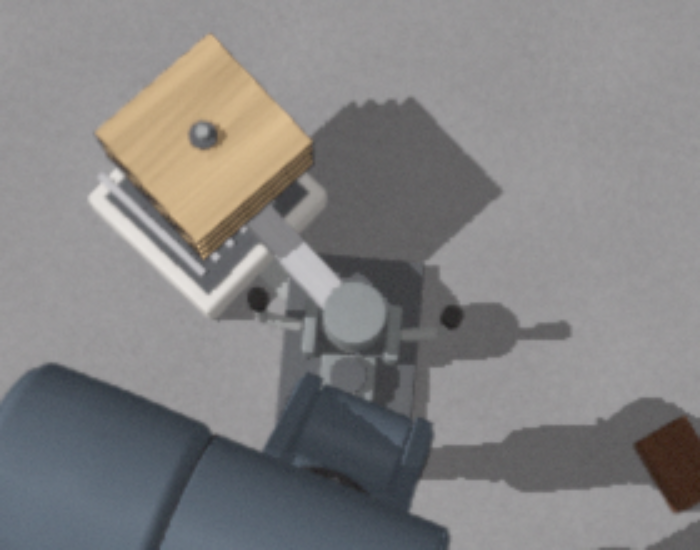

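The stack sits over the dryer but a little short: the knob is at about (203,135) in the crop, with the dryer rim showing more on the lower left. The better dryer fit puts the target at about 0.885 against 0.818 now, so I'll give it a small nudge.

```bash
python3 -m creep '[{"slide":[0,0.8,0],"angular":[0,0,0],"claw":-1},{"slide":[-0.05,0.8,0],"angular":[0,0,0],"claw":-1},{"slide":[0,0,0],"angular":[0,0,0],"claw":-1},{"slide":[0,0,0],"angular":[0,0,0],"claw":-1},{"slide":[0,0,0],"angular":[0,0,0],"claw":-1},{"slide":[0,0,0],"angular":[0,0,0],"claw":-1},{"slide":[0,0,0],"angular":[0,0,0],"claw":-1},{"slide":[0,0,0],"angular":[0,0,0],"claw":-1}]'
python3 m.py
```

```text
t: 10.52
tcp_pos: [0.4345, -0.0315, 0.075]
tool_rot: [0.042, 0.999, 0.001, -0.004]
force: [-9.9, -0.2, 12.3]
finger_gap: 0.361
gripper_force: 41.7
10.517 0.8443 0.2161
10.567 0.848 0.2163
10.617 0.8518 0.2162
v 0.07529207992548885 tiller mm along y 13.991231041948337 x -5.804437807565567 [-10.10649534  -0.03737044  11.58113516]
```

```bash
python3 -m creep '[{"slide":[0,-0.75,0],"angular":[0,0,0],"claw":-1},{"slide":[0.05,-0.7,0],"angular":[0,0,0],"claw":-1},{"slide":[0,0,0],"angular":[0,0,0],"claw":-1},{"slide":[0,0,0],"angular":[0,0,0],"claw":-1},{"slide":[0,0,0],"angular":[0,0,0],"claw":-1},{"slide":[0,0,0],"angular":[0,0,0],"claw":-1},{"slide":[0,0,0],"angular":[0,0,0],"claw":-1},{"slide":[0,0,0],"angular":[0,0,0],"claw":-1}]'
python3 m.py
```

```text
t: 11.33
tcp_pos: [0.4314, -0.0445, 0.0748]
tool_rot: [0.04, 0.999, 0.002, -0.006]
force: [-8.2, 5.3, 12.5]
finger_gap: 0.364
gripper_force: 41.8
11.333 0.9073 0.2155
11.383 0.9104 0.2157
11.433 0.9125 0.2158
v 0.05144782636282948 tiller mm along y 0.7922544507510183 x -7.8708902703842565 [-8.83170721  3.54755606 13.11151559]
```

```bash
python3 -m creep '[{"slide":[0,-0.4,0],"angular":[0,0,0],"claw":-1},{"slide":[0,0,0],"angular":[0,0,0],"claw":-1},{"slide":[0,0,0],"angular":[0,0,0],"claw":-1},{"slide":[0,0,0],"angular":[0,0,0],"claw":-1},{"slide":[0,0,0],"angular":[0,0,0],"claw":-1},{"slide":[0,0,0],"angular":[0,0,0],"claw":-1},{"slide":[0,0,0],"angular":[0,0,0],"claw":-1}]'
python3 m.py
python3 - <<'E'
from h import *
from scipy.optimize import least_squares
# stack top-face outline angle: project square (z=.23) and compare with wood mask, hub-free
im=viewer.snapshot('top');m=wood(im);c=max(cv2.findContours(m,0,1)[0],key=cv2.contourArea)
w=px2w('top',c[:,0],.23).astype(np.float32);r=cv2.minAreaRect(w);print(r,np.radians(r[2])-YB, np.array(r[0])-HUB)
E
```

```text
t: 12.07
tcp_pos: [0.4309, -0.0477, 0.0747]
tool_rot: [0.039, 0.999, 0.002, -0.006]
force: [-8.3, 7.8, 12.7]
finger_gap: 0.362
gripper_force: 41.8
12.067 0.9279 0.2155
12.117 0.9276 0.2152
12.167 0.9273 0.2157
v -0.0068477399705457985 tiller mm along y -2.525304977100639 x -8.16909488339179 [-8.17762917  7.84730439 12.89384459]
((0.7150869965553284, 0.10711617767810822), (0.1606353223323822, 0.15327709913253784), 49.903141021728516) 0.9369741179162097 [0.13559612 0.16026816]
```

```bash
python3 -m creep '[{"slide":[0,0.22,0],"angular":[0,0,0],"claw":-1},{"slide":[0,0,0],"angular":[0,0,0],"claw":-1},{"slide":[0,0,0],"angular":[0,0,0],"claw":-1},{"slide":[0,0,0],"angular":[0,0,0],"claw":-0.2},{"slide":[0,0,0],"angular":[0,0,0],"claw":0.3},{"slide":[0,0,0],"angular":[0,0,0],"claw":0.8},{"slide":[0,0,0],"angular":[0,0,0],"claw":1},{"slide":[0,0,0],"angular":[0,0,0],"claw":1},{"slide":[0,0,0],"angular":[0,0,0],"claw":1}]'
python3 m.py
```

```text
t: 13.02
tcp_pos: [0.4383, -0.0492, 0.0734]
tool_rot: [0.04, 0.999, -0.0, 0.0]
force: [-0.8, 0.7, 0.1]
finger_gap: 1.002
gripper_force: 0.0
13.017 0.928 0.2157
13.067 0.9283 0.2157
13.117 0.9286 0.2156
v 0.005716887926263701 tiller mm along y -3.2842528975970056 x -0.9852412848858688 [-0.12033246  0.17109249  0.45275235]
```

```bash
python3 -m creep '[{"slide":[0,0,-2],"angular":[0,0,0],"claw":1},{"slide":[0,0,-3],"angular":[0,0,0],"claw":1},{"slide":[0,0,-3],"angular":[0,0,0],"claw":1},{"slide":[0,0,-3],"angular":[0,0,0],"claw":1},{"slide":[0.5,0,-3],"angular":[0,0,0],"claw":1},{"slide":[0,0,0],"angular":[0,0,0],"claw":1},{"slide":[0,0,0],"angular":[0,0,0],"claw":1},{"slide":[0,0,0],"angular":[0,0,0],"claw":1},{"slide":[0,0,0],"angular":[0,0,0],"claw":1},{"slide":[0,0,0],"angular":[0,0,0],"claw":1}]'
python3 -m creep '[{"slide":[0,0,0],"angular":[0,0,0],"claw":1},{"slide":[0,0,0],"angular":[0,0,0],"claw":1},{"slide":[0,0,0],"angular":[0,0,0],"claw":1},{"slide":[0,0,0],"angular":[0,0,0],"claw":1},{"slide":[0,0,0],"angular":[0,0,0],"claw":1},{"slide":[0,0,0],"angular":[0,0,0],"claw":1}]'
python3 m.py; python3 -c "
from h import *
cv2.imwrite('pics/w3.png',viewer.snapshot('wrist'))"
```

```text
t: 14.0
tcp_pos: [0.4319, -0.0483, 0.212]
tool_rot: [0.04, 0.999, 0.001, -0.002]
force: [0.0, 0.0, 0.0]
finger_gap: 0.998
gripper_force: 0.0
t: 14.5
tcp_pos: [0.4327, -0.0486, 0.2133]
tool_rot: [0.04, 0.999, 0.0, -0.0]
force: [-1.0, 0.0, -0.3]
finger_gap: 1.002
gripper_force: 0.0
14.5 0.9284 0.2158
14.55 0.9275 0.2159
14.6 0.9271 0.2157
v -0.01303928560145278 tiller mm along y -3.1907425980787214 x -6.190087519719642 [-0.58834761  0.87939737 -0.11174098]
```

View pics/w3.png

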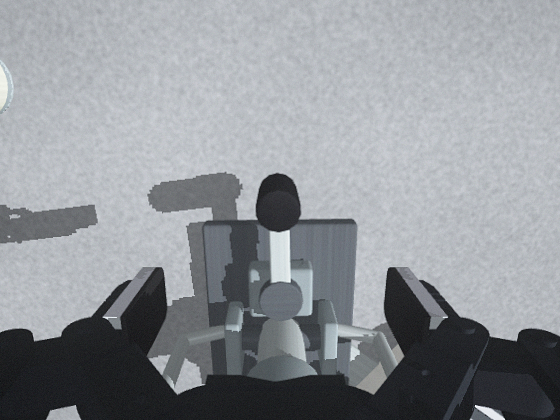

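The gripper is clear of the grip (grip top at (278,210)). The tiller is in line with the foot at about zero, and the boom is at rest about 0.04 rad from the dryer's direction.

```bash
python3 -c "
from station import ticket
print(ticket.sign_off())"
```

```text
the job is handed in; nothing more can be done
None
```

I handed the job in at about 14.6 s: by my camera measurements the stack is at rest over the dryer, about 0.04 rad off its direction (limit 0.11), with the tiller back near zero and let go, and the arm clear of everything.

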